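Shift the roller mixer into the green gear

ROBOT

A 6-joint arm with a two-finger parallel gripper is mounted at the origin on a cart in front of the work surface, level with it; the furniture and walls round the work are solid. World frame = base frame: x ahead of the robot, y to its left, z up, the work surface at z = 0. Lengths are in m, angles in rad, forces in N, time in s.
With the tool pointing down it reaches from about 0.375 to 0.975 m from the base axis. Payload 3.8 kg.
Tool frame: the origin (TCP) lies at the very end of the fingers, on their centre line; the grasp point (between the pads) lies 19 mm behind it; y points along the fingers, x is the direction in which the jaws open and shut, and the axes are right-handed (so a half turn about y gives the same grasp; the last joint's range is limited). The gripper opens to 85 mm and grips with 20 to 120 N. Pads are 22 mm wide; open, the fingers measure 114 mm over their backs; the gripper's body (76 mm by 85 mm) begins 54 mm behind the grasp point. The pads swing forward as they close: fully open they stand 13 mm farther back than shut.
Start: joints at [-1.269, 0.264, 1.604, -0, 1.274, -0.037], TCP at [0.224, -0.637, 0.231] pointing down, gripper open.
Joint ranges: [-2.63, 2.63], [-0.94, 2.18], [0.31, 2.57], [-1.31, 4.45], [0, 2.66], [-2.55, 2.55]. Speed limits (rad/s): [2.57, 2.57, 3.14, 3.14, 3.14, 3.14].

INTERFACE

Orientations are given as a rotation vector (axis times angle).
In Python, from workcell import bot, cams gives the robot as it stands.
- The arm moves only by the tool play_rows, never from a script. Its argument "motion" is a list of rows, each a list of 2 entries, a list of its own where there are three numbers: the shift along the world's x, y, z normalised to -1 to 1, where 1 is 400 mm, then the turn, a rotation vector about the world's x, y, z normalised to -1 to 1, where 1 is pi/4 rad. In form: [[[tx, ty, tz], [ax, ay, az]], ...]. A call has 1 to 10 rows; each row is the pose to reach, as a shift and turn from the pose commanded when the call began; what a row does not reach only later rows make up. A row lasts 1/8 s, in which the tool goes at most 62.5 mm and 10.7 degrees, less where a joint would pass 70% of its speed; a pose out of reach is approached as far as the arm can. A call with a number of a shift or a turn outside -1 to 1 is refused whole. A call with a gripper value outside its range is refused whole. "gripper" is the closure, from 0 (fully open) to 1 (shut), set as the call begins (left out, the last holds). The fingers move at their own pace and stop on an object; "squeeze" is the grip in N (left out, the last holds). Time passes only in rows, so rows that repeat a pose let the fingers close. It gives the time, the measured TCP pose, the force and the opening at its end, in the units of the state.
- bot.read_state(): the state, without advancing time (a new reading comes with each control period).
- cams.read_camera(name): name is "side" or "top"; returns (picture, depth): 420x560x3 uint8, red, green, blue; 420x560 float32, m along the optical axis (not along the pixel's ray), 0 where there is no reading.
- cams.calibration(name): a dict with "mtx" (3x3 intrinsics, pixels), "R" (3x3) and "t" (3): a world point X has camera coordinates R X + t. Camera axes: x right, y down, z forward; pixel columns grow to the right and rows downward; lengths in m; the calibration is good to about 2 mm. A picture is of the moment at which its call begins. calibration takes no time and is no camera call.
- bot.finish_job(): hands the job in, once; it reports no verdict.
Trained networks look in the newest picture that a camera, given by its name, has taken for a name from the list of things; names that differ only in an ending like _2 or _b are one class to them, and where a whole thing is asked for, a point or a joint stands for the part that bears it (a point fixed in the world has none). Each returns a list of dicts, best first, with "conf" (0 to 1); they miss things now and then, are a little off and sometimes report something else, mostly with a low value. They report only what shows in the picture. A call takes as long as a camera call.
- cams.recognise(camera, label): "xyz" ([x, y, z] in m, in the coordinates of the camera as it stood for that picture, good to about 4 mm: the middle of the surface that is visible of it).
- cams.regions_of(camera, label): "mask" (420x560 bool, what is visible of it).
- cams.mark_of(camera, label): "xyz" ([x, y, z] in m, in the coordinates of the camera as it stood for that picture, good to about 4 mm: a listed point, or the origin of a listed thing).
The state is a dict: "time": time; "q": joint angles; "joint_vel": joint speeds; "joint_torque": joint torques, N m; "tool_pos": TCP position; "tcp_rot": TCP orientation; "wrist_force": force on the tool from outside, world axes, zero at the start; "torque": the same for the moment, N m; "width": opening from 0.0 (shut) to 1.0 (fully open).
Only numpy, scipy, OpenCV 4.12 (cv2) and the standard library are available. Lean on these libraries where they do the work, as an engineer would, in place of code of your own. Each camera call takes 0.05 s, during which the arm holds its last target.

TASK

Set the gear of the tube roller mixer: push the lever with the fingertips out of its slot at the black disc, through the gate and fully home into the slot marked by the green disc, without running it into any other slot on the way. Only push the knob, never pinch it between the fingers, and leave the loose things around the mixer where they are.

Things in the scene. Friction and masses are not known exactly. Their poses are not given: they have to be found in the camera images.
- roller_mixer: White tube roller mixer, fixed: housing 190 (x) x 170 (y) mm, top at 94 mm, behind it a deck with three black rollers (to x = +203 mm, under 75 mm high). Origin on the worktop under the centre of the housing and gate; x points away from the operator (from near to far slots), y left, z up.
- gate_center (a point): Centre of the steel gate plate on the housing (88 x 108 mm, top at 103 mm; axes as the mixer's). Its slot is a double H: a cross channel along y at x = 0, cut by a left, middle and right column along x, so three near and three far slots. The lever enters a slot when the knob is within about 7 mm of its column's line; farther off, its stem is blocked by the tongues between the columns.
- knob (a point): Centre of the square black knob of the lever, 36 x 36 x 36 mm, sides along the mixer's x and y when upright. The lever tilts about a pivot 10 mm above the mixer's origin, 150 mm below the knob's centre, which is 147 to 160 mm above the worktop. In the mixer's frame: x = 0 in the cross channel, -38 to -40 / +38 to +40 mm home in a near / far slot; y = +46, 0, -46 mm in the columns.
- fore_aft (a joint): Tilt of the lever along the mixer's x (rad): 0 in the cross channel, positive to the far slots, +-0.27 at the slots' ends. The lever stays where it is left; moving it takes about 3 to 5 N at the knob.
- sideways (a joint): Tilt of the lever along the mixer's y (rad): 0 in the middle column, positive leaning left, about +0.31 in the left and -0.31 in the right column. Its stop is at +-0.322, about the line of the outer columns. The knob has about 5 mm of play to either side in the cross channel and 8 mm in the slots (in the outer columns towards the middle only).
- black_disc (a point): Black disc, 22 mm across, of the left near slot, where the lever starts. Centre, on top of the housing (94 mm), at x = -66, y = +46 mm in the mixer's frame.
- white_disc (a point): White disc, 22 mm across, of the left far slot, at x = +66, y = +46 mm in the mixer's frame, on top of the housing (94 mm).
- disc_green: Green disc, 22 mm across, 4 mm thick, fixed on the housing (94 mm), axes as the mixer's, origin at its centre below. It marks the slot that points at it: x = -66 (near) or +66 (far), y = 0 (middle) or -46 mm (right) in the mixer's frame; the colours change places. With the lever home in its slot, the knob's centre is 26 to 28 mm from the disc's seen from above, on the gate's side of it.
- disc_red: Red disc, 22 mm across, 4 mm thick, fixed on the housing (94 mm), axes as the mixer's, origin at its centre below. It marks the slot that points at it: x = -66 (near) or +66 (far), y = 0 (middle) or -46 mm (right) in the mixer's frame; the colours change places. With the lever home in its slot, the knob's centre is 26 to 28 mm from the disc's seen from above, on the gate's side of it.
- disc_yellow: Yellow disc, 22 mm across, 4 mm thick, fixed on the housing (94 mm), axes as the mixer's, origin at its centre below. It marks the slot that points at it: x = -66 (near) or +66 (far), y = 0 (middle) or -46 mm (right) in the mixer's frame; the colours change places. With the lever home in its slot, the knob's centre is 26 to 28 mm from the disc's seen from above, on the gate's side of it.
- disc_blue: Blue disc, 22 mm across, 4 mm thick, fixed on the housing (94 mm), axes as the mixer's, origin at its centre below. It marks the slot that points at it: x = -66 (near) or +66 (far), y = 0 (middle) or -46 mm (right) in the mixer's frame; the colours change places. With the lever home in its slot, the knob's centre is 26 to 28 mm from the disc's seen from above, on the gate's side of it.
- pad_near: The near (-x) side of the knob: a face plate 32 mm wide and 32 mm tall. Origin at the knob's centre.
- pad_far: The far (+x) side of the knob: a face plate 32 mm wide and 32 mm tall. Origin at the knob's centre.
- pad_left: The left (+y) side of the knob: a face plate 32 mm wide and 32 mm tall. Origin at the knob's centre.
- pad_right: The right (-y) side of the knob: a face plate 32 mm wide and 32 mm tall. Origin at the knob's centre.
- vial_purple: Loose bystander: small white reagent vial with a purple cap, 31 mm across, 66 mm tall; origin at the centre of its underside. To be left alone.
- vial_blue: Loose bystander: small white reagent vial with a blue cap, 31 mm across, 60 mm tall; origin at the centre of its underside. To be left alone.
- cup_orange: Loose bystander: specimen cup with an orange lid, 60 mm across, 64 mm tall; origin at the centre of its underside. To be left alone.
- tape_roll: Loose bystander: roll of tape lying flat, about 104 mm across, 25 mm tall; origin at the centre of its underside. To be left alone.

How it is judged:
At the end, for the whole second after the job is handed in: The lever rests home in the slot of the green disc: the knob's centre within 34 mm of the disc's centre seen from above (26 to 28 mm is the end of the slot), and the loose things within 20 mm of where they were (horizontal distance between knob and disc_green below 0.034 m and velocity of joint fore_aft between -0.05 and 0.05 rad/s and velocity of joint sideways between -0.05 and 0.05 rad/s and distance of each of vial_purple, vial_blue, cup_orange, tape_roll from where it was at the start of the episode below 0.02 m); the robot touches nothing.
It fails at once if the lever is run into another slot than the green one (knob's centre within 40 mm of another disc's, seen from above) (horizontal distance between knob and disc_red below 0.04 m or horizontal distance between knob and disc_yellow below 0.04 m or horizontal distance between knob and disc_blue below 0.04 m or horizontal distance between knob and white_disc below 0.04 m).
It fails at once if the knob is pinched: two opposite sides pressed by the fingers at once, more than 1 N each ((contact force between the fingers and pad_near above 1 N and contact force between the fingers and pad_far above 1 N) or (contact force between the fingers and pad_left above 1 N and contact force between the fingers and pad_right above 1 N)).
It fails at once if a loose bystander is moved more than 20 mm or lifted (distance of any of vial_purple, vial_blue, cup_orange, tape_roll from where it was at the start of the episode above 0.02 m).
It also fails if it takes over 45 s, if anything falls off the work surface, if the arm or the gripper's body presses on something with over 40 N, if the wrist force passes 120 N, or if a joint passes its speed limit or range.

## Working session

There is one attempt and no reset: what is moved stays moved. The work goes in short steps, Python scripts to look and compute and a tool call to move; the robot and the scene stay as the last step left them, time stands still between calls to the robot, and variables do not carry over. Pictures are saved under pics/ and viewed, and the job is handed in when it is done.

Besides the shell and the picture viewer there is one more tool, called after "Request:" by a JSON object that holds its "op" and its "data", one argument or row to a line. play_rows: Moves the arm, as the interface text tells. Its arguments: {"type":"object","properties":{"motion":{"type":"array","items":{"type":"array"}},"gripper":{"type":"number"},"squeeze":{"type":"number"}},"required":["motion"]}

```bash
mkdir -p pics
cat > h.py <<'E'
import numpy as np,cv2
from workcell import bot,cams
def w(cam,p):
    c=cams.calibration(cam); return np.array(c["R"]).T@(np.array(p)-np.array(c["t"]).ravel())
def shot(cam,fn):
    im,d=cams.read_camera(cam); cv2.imwrite("pics/"+fn,im[:,:,::-1]); return im,d
def px(cam,X):
    c=cams.calibration(cam); p=np.array(c["R"])@X+np.array(c["t"]).ravel(); p=np.array(c["mtx"])@p; return p[:2]/p[2]
E
python3 - <<'E'
from h import *
print(bot.read_state())
for cam in("side","top"):
    shot(cam,cam+"0.png")
    for n in ["gate_center","knob","black_disc","white_disc","disc_green","disc_red","disc_yellow","disc_blue","roller_mixer"]:
        r=cams.mark_of(cam,n)
        print(cam,n,[(round(x["conf"],2),w(cam,x["xyz"]).round(4)) for x in r[:2]])
E
```

```text
{'time': 0.0, 'q': array([-1.26890286e+00,  2.64755393e-01,  1.60538805e+00, -5.81340891e-06,
        1.27373491e+00, -3.68944257e-02]), 'joint_vel': array([0.00087598, 0.00041885, 0.00041307, 0.00066148, 0.0002201 ,
       0.00151408]), 'joint_torque': array([ 3.97270969e-04, -5.15107799e+01, -3.67317116e+01,  8.80017637e-05,
        1.29002100e-02,  1.30745966e-05]), 'tool_pos': array([ 0.224109  , -0.63591483,  0.22995296]), 'tcp_rot': array([-1.34922084,  0.95741864, -0.95440922]), 'wrist_force': array([ 0.22075556,  0.13097546, -0.2559946 ]), 'torque': array([0.02095722, 0.00657921, 0.01416493]), 'width': 0.9989534592614268}
side gate_center [(0.9, array([0.5059, 0.0122, 0.1059]))]
side knob [(0.77, array([0.4868, 0.0631, 0.149 ]))]
side black_disc [(0.96, array([0.4522, 0.0721, 0.0925]))]
side white_disc [(0.9, array([0.5795, 0.0448, 0.095 ]))]
side disc_green [(0.75, array([0.4404, 0.0297, 0.0945])), (0.6, array([ 0.4358, -0.017 ,  0.0968]))]
side disc_red [(0.47, array([0.5796, 0.046 , 0.0963]))]
side disc_yellow [(0.54, array([0.4404, 0.0268, 0.0949]))]
side disc_blue [(0.44, array([ 0.558 , -0.0474,  0.0937]))]
side roller_mixer [(0.89, array([0.5068, 0.0105, 0.0057]))]
top gate_center [(0.83, array([0.5071, 0.011 , 0.1023])), (0.17, array([0.4544, 0.0758, 0.0926]))]
top knob [(0.9, array([0.4888, 0.0659, 0.1459]))]
top black_disc [(0.69, array([0.4518, 0.0775, 0.0993])), (0.17, array([0.4901, 0.0626, 0.1514]))]
top white_disc [(0.73, array([0.5793, 0.046 , 0.0939])), (0.33, array([0.4425, 0.0283, 0.0921]))]
top disc_green [(0.56, array([ 0.4361, -0.017 ,  0.0934]))]
top disc_red [(0.62, array([ 5.180e-01, -1.197e-01, -1.000e-04])), (0.39, array([ 0.5754, -0.0018,  0.0965]))]
top disc_yellow [(0.62, array([0.4385, 0.031 , 0.0961]))]
top disc_blue []
top roller_mixer [(0.88, array([ 0.5134,  0.0116, -0.0014])), (0.51, array([ 0.458 , -0.3851, -0.0021]))]
```

View pics/top0.png

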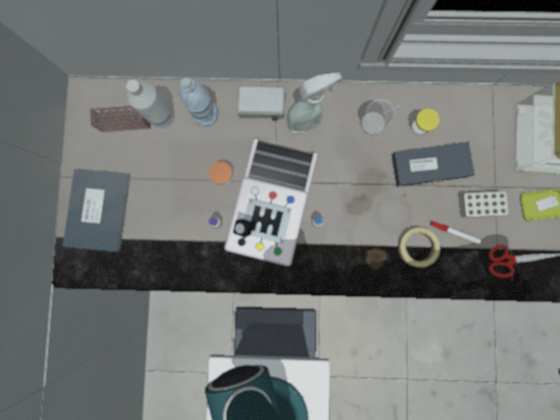

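View pics/side0.png

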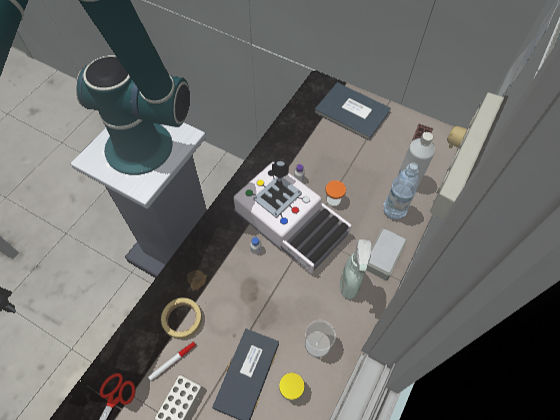

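Near row: black (242,242), yellow (259,246), green (278,251), so green is the near right slot. Far row: white (255,190), red (272,196), blue (291,200). I'll fit the mixer pose next.

```bash
cat > fit.py <<'E'
from h import *
from scipy.optimize import least_squares
M={"white_disc":(66,46),"black_disc":(-66,46),"disc_yellow":(-66,0),"disc_green":(-66,-46),"disc_red":(66,0),"disc_blue":(66,-46),"gate_center":(0,0)}
A=[];B=[];L=[]
for cam in("side","top"):
    im,d=cams.read_camera(cam)
    for n,m in M.items():
        for x in cams.mark_of(cam,n)[:3]:
            p=w(cam,x["xyz"]); A.append(m);B.append(p[:2]);L.append((cam,n,x["conf"]))
A=np.array(A)/1e3;B=np.array(B)
def R(a): return np.array([[np.cos(a),-np.sin(a)],[np.sin(a),np.cos(a)]])
f=lambda v:((A@R(v[2]).T+v[:2])-B).ravel()
s=least_squares(f,[.508,.012,-.22],loss="soft_l1",f_scale=.003)
r=f(s.x).reshape(-1,2)*1e3
for l,q in zip(L,r): print(l[0],l[1],round(l[2],2),q.round(1))
print(s.x)
# projected check
for cam in("side","top"):
    im,_=cams.read_camera(cam);im=im[:,:,::-1].copy()
    for n,m in M.items():
        c=np.r_[R(s.x[2])@np.array(m)/1e3+s.x[:2],.103 if n=="gate_center" else .098]
        u=px(cam,c);cv2.circle(im,tuple(np.rint(u*8).astype(int).tolist()),8*2,(255,0,255),1,cv2.LINE_AA,3)
    g=px(cam,np.r_[s.x[:2],.1]).astype(int)
    cv2.imwrite(f"pics/fit_{cam}.png",cv2.resize(im[g[1]-60:g[1]+60,g[0]-70:g[0]+70],None,fx=5,fy=5,interpolation=cv2.INTER_CUBIC))
from scipy.spatial.transform import Rotation as Ro
st=bot.read_state();print(Ro.from_rotvec(st["tcp_rot"]).as_matrix().round(3))
E
python3 fit.py
```

```text
side white_disc 0.93 [0.9 1.1]
side white_disc 0.34 [ 92.2 -19.2]
side black_disc 0.66 [-1.1 -0. ]
side disc_yellow 0.44 [-0.3  2.4]
side disc_green 0.35 [-2.1  2.3]
side disc_red 0.49 [-1.9  3.2]
side disc_red 0.34 [ 82.6 -65.3]
side disc_blue 0.48 [-0.3  3.3]
side gate_center 0.95 [2.5 2.7]
top white_disc 0.88 [ 2.4 -0.8]
top black_disc 0.69 [-1.3 -1.3]
top disc_yellow 0.53 [ -9.8 -49.4]
top disc_yellow 0.42 [-1.3 -0.6]
top disc_green 0.47 [ 0.1 -1. ]
top disc_red 0.46 [-6.   2.4]
top disc_blue 0.46 [-3.3  2.2]
top gate_center 0.7 [1.6 0.7]
top gate_center 0.67 [ 18.4 -48.6]
[ 0.50635594  0.01403071 -0.21326083]
[[ 0.332 -0.     0.943]
 [-0.943  0.     0.332]
 [-0.    -1.    -0.   ]]
```

```bash
sed -i 's/^s=least.*/&\nk=np.linalg.norm(f(s.x).reshape(-1,2),axis=1)<.012;A=A[k];B=B[k];L=[l for l,t in zip(L,k) if t];s=least_squares(f,s.x)/' fit.py; python3 fit.py; cd pics; python3 -c "
import cv2,numpy as np
cv2.imwrite('fit2.png',cv2.resize(np.vstack([cv2.imread('fit_side.png'),cv2.imread('fit_top.png')]),None,fx=.5,fy=.5)) if 0 else 0"
```

```text
side white_disc 0.78 [ 3.1 -1.1]
side black_disc 0.59 [ 0.  -0.5]
side disc_yellow 0.54 [ 3.7 -2.9]
side disc_green 0.41 [-2.8  1.3]
side disc_red 0.57 [1.1 5. ]
side disc_blue 0.51 [-0.   0.7]
side gate_center 0.65 [0.2 3. ]
top white_disc 0.76 [ 3.4 -0. ]
top black_disc 0.65 [-2.1 -3.3]
top disc_yellow 0.47 [ 1.5 -2.2]
top disc_green 0.62 [ 1.  -0.9]
top disc_red 0.49 [-4.9  0.2]
top disc_blue 0.4 [-7.7 -1.5]
top gate_center 0.72 [3.3 2.3]
[ 0.50675116  0.01317753 -0.21991655]
[[ 0.332  0.     0.943]
 [-0.943 -0.     0.332]
 [ 0.    -1.    -0.   ]]
```

View pics/fit_top.png

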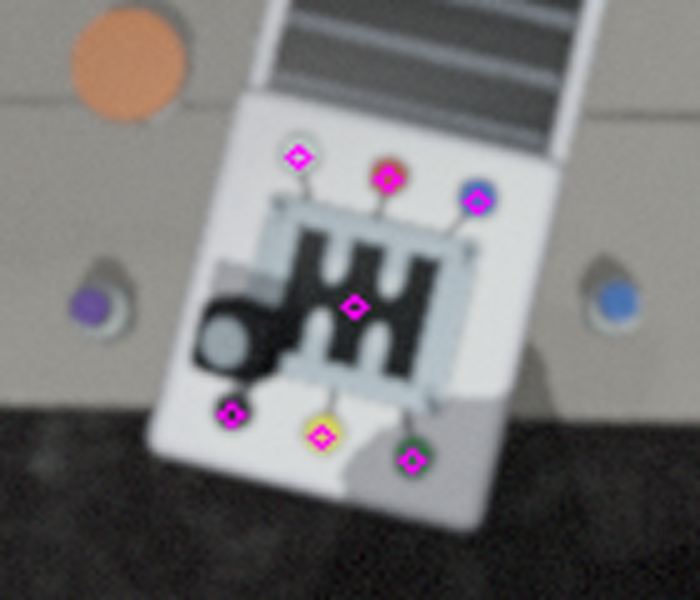

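View pics/fit_side.png

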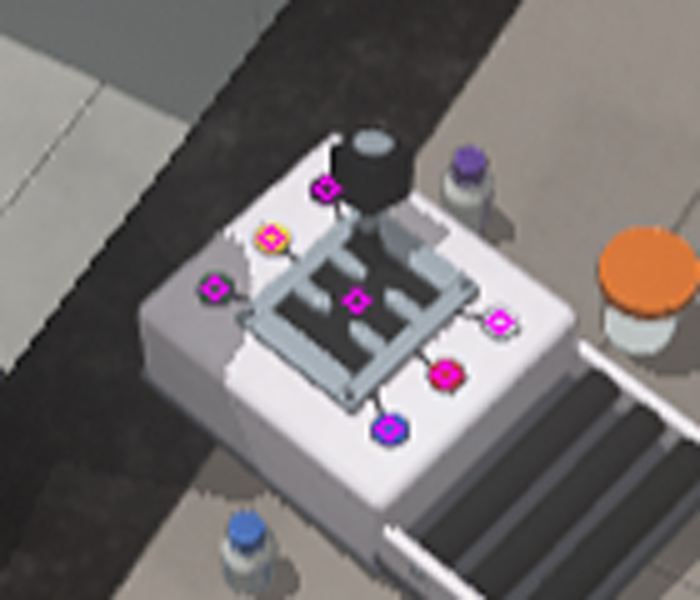

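Fit overlays all discs well: centre (0.507, 0.013), yaw −0.22. Green at near right is confirmed in both views. Next I close the fingers and travel.

Request:
{"op": "play_rows", "data": {
  "motion": [
    [[0.12,0.15,0.1],[0,0,0.2]],
    [[0.25,0.3,0.1],[0,0,0.4]],
    [[0.37,0.45,0.1],[0,0,0.6]],
    [[0.49,0.59,0.1],[0,0,0.8]],
    [[0.49,0.59,0.1],[0,0,0.8]],
    [[0.49,0.59,0.1],[0,0,0.8]],
    [[0.49,0.59,0.1],[0,0,0.8]]
  ],
  "gripper": 1,
  "squeeze": 20
}}

```text
time: 3.68
tool_pos: [0.4204, -0.4007, 0.2714]
tcp_rot: [-1.52, 0.472, -0.472]
wrist_force: [-0.2, -0.2, -0.8]
width: 0.001
```

Request:
{"op": "play_rows", "data": {
  "motion": [
    [[0.02,0.15,0],[0,0,0.17]],
    [[0.02,0.3,0],[0,0,0.33]],
    [[0.02,0.45,0],[0,0,0.49]],
    [[0.02,0.6,0],[0,0,0.49]],
    [[0.02,0.75,0],[0,0,0.49]],
    [[0.02,0.9,0],[0,0,0.49]],
    [[0.02,1.0,0],[0,0,0.49]],
    [[0.02,1.0,0],[0,0,0.49]],
    [[0.02,1.0,0],[0,0,0.49]]
  ]
}}

```text
time: 4.8
tool_pos: [0.4285, -0.0021, 0.2713]
tcp_rot: [-1.565, 0.173, -0.173]
wrist_force: [-0.3, -0.6, -0.3]
width: -0.001
```

Request:
{"op": "play_rows", "data": {
  "motion": [
    [[0,0.1,-0.02],[0,0,0]],
    [[0,0.197,-0.05],[0,0,0]],
    [[0,0.197,-0.05],[0,0,0]]
  ]
}}

```text
time: 5.18
tool_pos: [0.428, 0.0779, 0.2501]
tcp_rot: [-1.565, 0.173, -0.17]
wrist_force: [0.0, 0.0, 0.4]
width: 0.0
```

```bash
cat >> h.py <<'E'
C=np.array([.507,.0133]);YAW=-.22
Rm=np.array([[np.cos(YAW),-np.sin(YAW)],[np.sin(YAW),np.cos(YAW)]])
def mx(p): return (Rm.T@(np.array(p)[:2]-C)*1e3).round(1)
def wd(m): return Rm@np.array(m)/1e3+C
def knob():
    for cam in("side","top"):
        cams.read_camera(cam)
        for x in cams.mark_of(cam,"knob")[:2]:
            p=w(cam,x["xyz"]); print(cam,"knob",round(x["conf"],2),mx(p),p[2].round(3))
def crop(name):
    o=[]
    for cam in("side","top"):
        im,_=cams.read_camera(cam);g=px(cam,np.r_[C,.12]).astype(int)
        o.append(cv2.resize(im[g[1]-65:g[1]+65,g[0]-65:g[0]+65,::-1],(400,400),interpolation=cv2.INTER_CUBIC))
    cv2.imwrite("pics/"+name,np.hstack(o))
def tool():
    from scipy.spatial.transform import Rotation as Ro
    s=bot.read_state();T=Ro.from_rotvec(s["tcp_rot"]).as_matrix()
    print("t",round(s["time"],2),"tcp",s["tool_pos"].round(4),"mixer",mx(s["tool_pos"]),"jawyaw",np.arctan2(T[1,0],T[0,0]).round(3),"F",s["wrist_force"].round(2),"Fmix",(Rm.T@s["wrist_force"][:2]).round(2),s["q"].round(2))
E
python3 -c "
from h import *
tool();knob();crop('a1.png')"
```

```text
t 5.17 tcp [0.428  0.0779 0.2501] mixer [-91.2  45.8] jawyaw -0.219 F [0.04 0.02 0.43] Fmix [0.03 0.03] [ 0.12 -0.22  2.06 -0.    1.3   0.34]
side knob 0.62 [-32.5  44.4] 0.151
top knob 0.52 [-30.  48.] 0.146
```

View pics/a1.png

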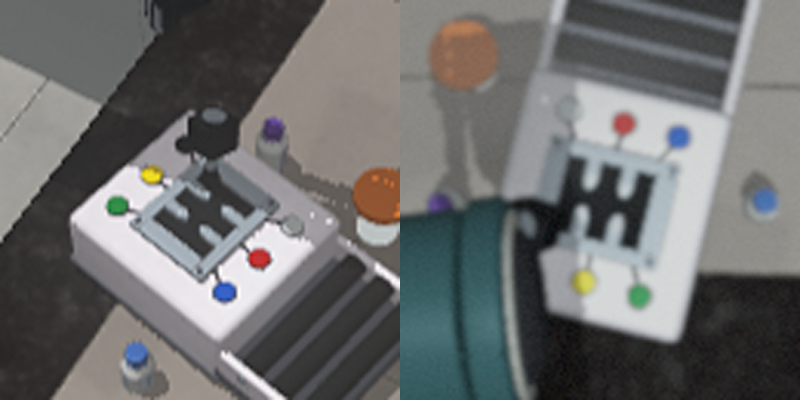

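The knob still stands near-left (about x = −32, y = 46 in the mixer's frame), at pixel (213,130) in the side crop. I descend on its near side.

Request:
{"op": "play_rows", "data": {
  "motion": [
    [[0,0,-0.1],[0,0,0]],
    [[0,0,-0.2],[0,0,0]],
    [[0,0,-0.308],[0,0,0]],
    [[0,0,-0.308],[0,0,0]]
  ]
}}

```text
time: 5.98
tool_pos: [0.4251, 0.0771, 0.125]
tcp_rot: [-1.566, 0.179, -0.167]
wrist_force: [-0.9, 0.8, -0.1]
width: 0.0
```

```bash
python3 -c "
from h import *
tool();knob();crop('a2.png')"
```

```text
t 5.97 tcp [0.4251 0.0771 0.125 ] mixer [-93.8  44.4] jawyaw -0.22 F [-0.85  0.77 -0.12] Fmix [-1.    0.56] [ 0.12 -0.1   2.21 -0.    1.05  0.34]
side knob 0.76 [-31.1  47.4] 0.152
side knob 0.3 [69.  -5.3] 0.096
top knob 0.63 [-28.9  45.8] 0.149
```

View pics/a2.png

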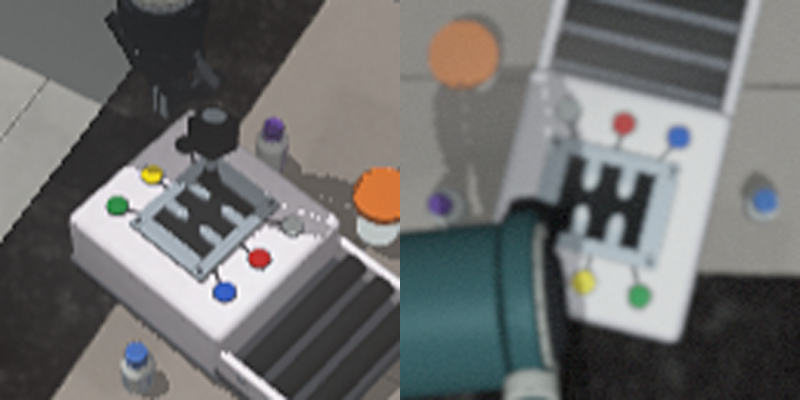

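Request:
{"op": "play_rows", "data": {
  "motion": [
    [[0.02,-0.005,0],[0,0,0]],
    [[0.045,-0.01,0],[0,0,0]],
    [[0.07,-0.016,0],[0,0,0]],
    [[0.1,-0.022,0],[0,0,0]],
    [[0.1,-0.022,0],[0,0,0]]
  ]
}}

```text
time: 6.9
tool_pos: [0.472, 0.0698, 0.1308]
tcp_rot: [-1.562, 0.168, -0.176]
wrist_force: [-0.3, 1.4, 10.5]
width: 0.001
```

```bash
python3 -c "
from h import *
tool();knob();crop('a3.png')"
```

```text
t 6.9 tcp [0.472  0.0698 0.1308] mixer [-46.4  47.5] jawyaw -0.219 F [-0.34  1.41 10.53] Fmix [-0.64  1.3 ] [ 0.09 -0.03  2.12  0.    1.04  0.31]
side knob 0.49 [-12.3  46.2] 0.154
side knob 0.29 [-68.1   1.7] 0.095
```

View pics/a3.png

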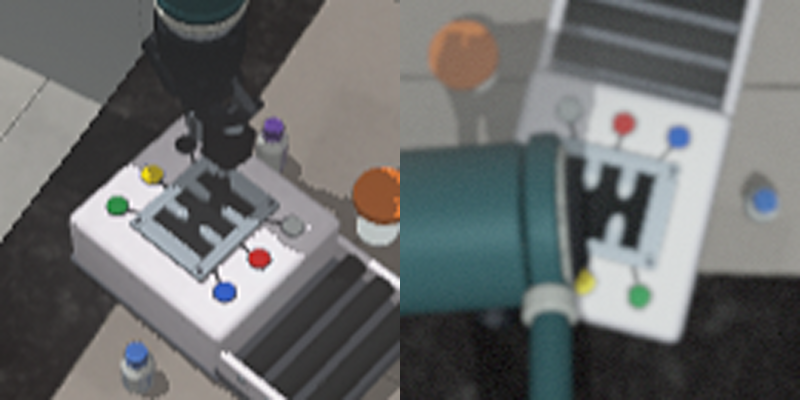

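Upward force of 10 N: the knob's top is probably touching the finger linkage. I raise the tool a little before going on.

Request:
{"op": "play_rows", "data": {
  "motion": [
    [[0,0,0.03],[0,0,0]],
    [[0,0,0.03],[0,0,0]],
    [[0,0,0.03],[0,0,0]]
  ]
}}

```text
time: 7.58
tool_pos: [0.4681, 0.0692, 0.1397]
tcp_rot: [-1.564, 0.172, -0.171]
wrist_force: [-0.0, 0.3, 0.0]
width: 0.002
```

```bash
python3 -c "
from h import *
tool();knob();tool()"
```

```text
t 7.58 tcp [0.4681 0.0692 0.1397] mixer [-50.2  46.1] jawyaw -0.219 F [-0.    0.29  0.02] Fmix [-0.07  0.29] [ 0.09 -0.04  2.12 -0.    1.06  0.31]
side knob 0.57 [-14.4  46.4] 0.151
top knob 0.71 [ 95.3 146.6] 0.004
t 7.78 tcp [0.4679 0.0693 0.1395] mixer [-50.4  46.1] jawyaw -0.219 F [ 0.15 -0.02  0.43] Fmix [0.15 0.01] [ 0.09 -0.04  2.12 -0.    1.06  0.31]
```

Request:
{"op": "play_rows", "data": {
  "motion": [
    [[0.012,-0.003,0],[0,0,0]],
    [[0.025,-0.006,0],[0,0,0]],
    [[0.035,-0.008,0],[0,0,0]],
    [[0.035,-0.008,0],[0,0,0]],
    [[0.035,-0.008,0],[0,0,0]]
  ]
}}

```text
time: 8.4
tool_pos: [0.4828, 0.0661, 0.1401]
tcp_rot: [-1.564, 0.171, -0.173]
wrist_force: [-0.0, 0.1, -0.4]
width: 0.001
```

```bash
python3 -c "
from h import *
tool();knob();crop('a4.png');tool()"
```

```text
t 8.4 tcp [0.4828 0.0661 0.1401] mixer [-35.2  46.2] jawyaw -0.219 F [-0.03  0.13 -0.38] Fmix [-0.06  0.12] [ 0.09 -0.02  2.09 -0.    1.06  0.3 ]
side knob 0.63 [-1.7 45.2] 0.153
t 8.7 tcp [0.4824 0.0662 0.1401] mixer [-35.5  46.2] jawyaw -0.219 F [-0.32  0.31  0.29] Fmix [-0.38  0.23] [ 0.09 -0.02  2.09 -0.    1.06  0.3 ]
```

View pics/a4.png

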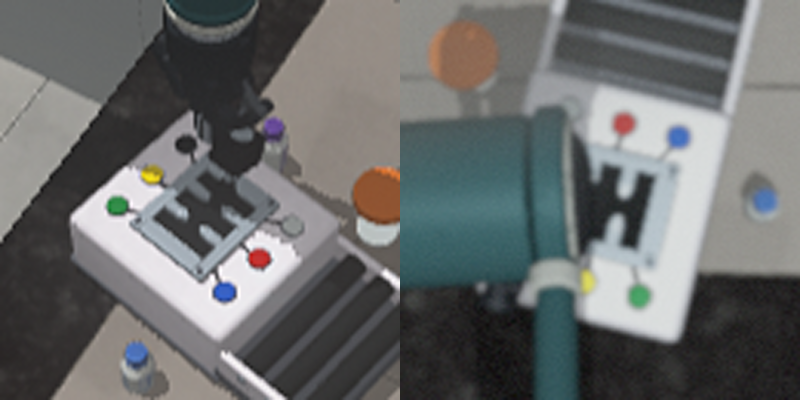

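Request:
{"op": "play_rows", "data": {
  "motion": [
    [[-0.05,0.011,0],[0,0,0]],
    [[-0.085,0.019,0.05],[0,0,0]],
    [[-0.085,0.019,0.16],[0,0,0]],
    [[-0.085,0.019,0.28],[0,0,0]],
    [[0.0,0.1,0.28],[0,0,0]],
    [[0.12,0.16,0.28],[0,0,0]],
    [[0.12,0.16,0.28],[0,0,0]],
    [[0.12,0.16,0.28],[0,0,0]]
  ]
}}

```text
time: 9.7
tool_pos: [0.5298, 0.13, 0.2514]
tcp_rot: [-1.565, 0.173, -0.17]
wrist_force: [-0.1, 0.2, 0.5]
width: 0.001
```

```bash
python3 -c "
from h import *
tool();knob();knob();crop('a5.png');tool()"
```

```text
t 9.7 tcp [0.5298 0.13   0.2514] mixer [ -3.3 118.9] jawyaw -0.219 F [-0.09  0.23  0.45] Fmix [-0.14  0.21] [ 0.2   0.01  1.86 -0.    1.28  0.41]
side knob 0.71 [-2.2 47.8] 0.15
top knob 0.58 [ 1.  45.6] 0.149
side knob 0.69 [65.4 -6.7] 0.095
side knob 0.62 [-1.  45.2] 0.153
top knob 0.77 [-0.5 45.6] 0.149
t 10.2 tcp [0.5302 0.13   0.2523] mixer [ -2.8 118.9] jawyaw -0.219 F [ 0.1  -0.21  0.12] Fmix [ 0.15 -0.18] [ 0.19  0.01  1.86 -0.    1.28  0.41]
```

View pics/a5.png

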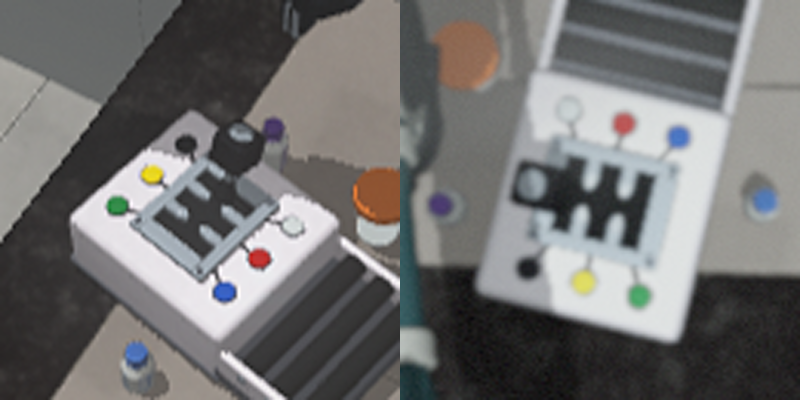

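The knob is in the cross channel at x ≈ −1, y ≈ 46 (side crop 238,150; top crop 535,185). I descend on its left.

Request:
{"op": "play_rows", "data": {
  "motion": [
    [[0.005,-0.001,-0.1],[0,0,0]],
    [[0.005,-0.001,-0.2],[0,0,0]],
    [[0.005,-0.001,-0.298],[0,0,0]],
    [[0.005,-0.001,-0.298],[0,0,0]],
    [[-0.005,-0.046,-0.298],[0,0,0]],
    [[-0.016,-0.095,-0.298],[0,0,0]],
    [[-0.021,-0.117,-0.298],[0,0,0]],
    [[-0.027,-0.145,-0.298],[0,0,0]],
    [[-0.027,-0.145,-0.298],[0,0,0]]
  ]
}}

```text
time: 11.32
tool_pos: [0.52, 0.0713, 0.1336]
tcp_rot: [-1.564, 0.171, -0.174]
wrist_force: [1.9, 0.2, 0.7]
width: 0.003
```

```bash
python3 -c "
from h import *
tool();knob();crop('a6.png');tool()"
```

```text
t 11.32 tcp [0.52   0.0713 0.1336] mixer [ 0.  59.4] jawyaw -0.22 F [1.88 0.19 0.66] Fmix [1.79 0.6 ] [ 0.09  0.06  2.03 -0.    1.05  0.31]
side knob 0.59 [-2.5 28.2] 0.154
side knob 0.49 [-1.7 28.9] 0.159
top knob 0.66 [-34.5 139.2] 0.002
top knob 0.58 [-2.3 29.5] 0.155
t 11.62 tcp [0.5189 0.0722 0.1322] mixer [-1.2 60.1] jawyaw -0.218 F [-0.55  0.73  0.3 ] Fmix [-0.69  0.59] [ 0.09  0.07  2.03 -0.    1.05  0.31]
```

View pics/a6.png

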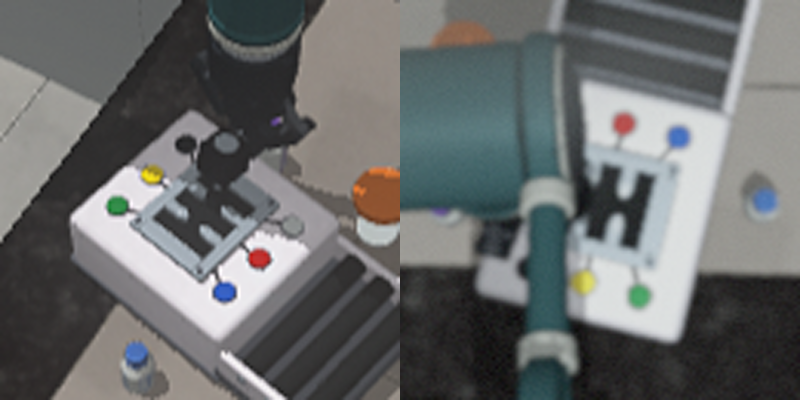

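Request:
{"op": "play_rows", "data": {
  "motion": [
    [[-0.005,-0.024,0],[0,0,0]],
    [[-0.011,-0.049,0],[0,0,0]],
    [[-0.016,-0.073,0],[0,0,0]],
    [[-0.021,-0.097,0],[0,0,0]],
    [[-0.026,-0.122,0],[0,0,0]],
    [[-0.026,-0.122,0],[0,0,0]]
  ]
}}

```text
time: 12.38
tool_pos: [0.5088, 0.0226, 0.1326]
tcp_rot: [-1.564, 0.173, -0.172]
wrist_force: [1.0, 1.5, 0.3]
width: -0.003
```

```bash
python3 -c "
from h import *
tool();knob();crop('a7.png');tool()"
```

```text
t 12.38 tcp [0.5088 0.0226 0.1326] mixer [-0.3  9.5] jawyaw -0.22 F [0.95 1.49 0.32] Fmix [0.6  1.67] [-0.    0.04  2.06 -0.    1.05  0.22]
side knob 0.5 [ -0.2 -21.6] 0.159
side knob 0.16 [  36.1 -409.8] 0.001
t 12.68 tcp [0.5083 0.0233 0.1321] mixer [-0.9 10. ] jawyaw -0.218 F [-0.22 -0.35 -0.88] Fmix [-0.14 -0.39] [-0.    0.04  2.06 -0.    1.05  0.22]
```

View pics/a7.png

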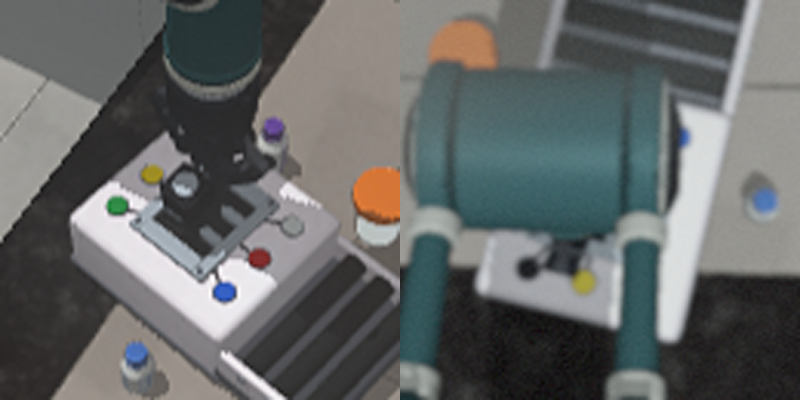

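Request:
{"op": "play_rows", "data": {
  "motion": [
    [[-0.005,-0.02,0],[0,0,0]],
    [[-0.009,-0.04,0],[0,0,0]],
    [[-0.013,-0.058,0],[0,0,0]],
    [[-0.013,-0.058,0],[0,0,0]],
    [[-0.013,-0.058,0],[0,0,0]]
  ]
}}

```text
time: 13.3
tool_pos: [0.5041, -0.0004, 0.1332]
tcp_rot: [-1.565, 0.172, -0.172]
wrist_force: [-1.5, -0.1, -0.3]
width: 0.004
```

```bash
python3 -c "
from h import *
tool();knob();crop('a8.png');tool()"
```

```text
t 13.3 tcp [ 5.041e-01 -4.000e-04  1.332e-01] mixer [  0.1 -14. ] jawyaw -0.219 F [-1.49 -0.06 -0.31] Fmix [-1.44 -0.38] [-0.05  0.03  2.07 -0.    1.05  0.17]
side knob 0.61 [  1.7 -44.1] 0.152
side knob 0.51 [2.  0.1] 0.004
t 13.6 tcp [5.042e-01 1.000e-04 1.331e-01] mixer [  0.1 -13.5] jawyaw -0.219 F [ 0.51 -0.42  0.18] Fmix [ 0.59 -0.3 ] [-0.05  0.03  2.07 -0.    1.05  0.17]
```

View pics/a8.png

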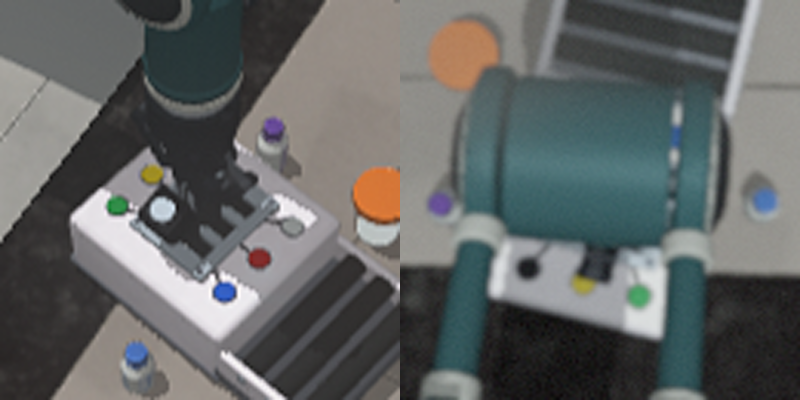

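Request:
{"op": "play_rows", "data": {
  "motion": [
    [[0.008,0.035,0],[0,0,0]],
    [[0.016,0.07,0.03],[0,0,0]],
    [[0.016,0.07,0.15],[0,0,0]],
    [[0.016,0.07,0.295],[0,0,0]],
    [[0.134,0.0,0.295],[0,0,0]],
    [[0.134,-0.114,0.295],[0,0,0]],
    [[0.134,-0.114,0.295],[0,0,0]],
    [[0.134,-0.114,0.295],[0,0,0]]
  ]
}}

```text
time: 14.6
tool_pos: [0.5577, -0.0445, 0.2513]
tcp_rot: [-1.563, 0.172, -0.172]
wrist_force: [-0.2, 0.1, 0.1]
width: 0.001
```

```bash
python3 -c "
from h import *
tool();knob();crop('a9.png');tool()"
```

```text
t 14.6 tcp [ 0.5577 -0.0445  0.2513] mixer [ 62.1 -45.3] jawyaw -0.219 F [-0.23  0.07  0.09] Fmix [-0.24  0.02] [-0.12  0.03  1.83  0.    1.28  0.09]
side knob 0.69 [  30.6 -130.2] 0.003
side knob 0.66 [ -1.4 -46.4] 0.152
top knob 0.75 [  0.7 -42.4] 0.15
t 14.9 tcp [ 0.5574 -0.0446  0.251 ] mixer [ 61.8 -45.5] jawyaw -0.218 F [ 0.28 -0.29 -0.03] Fmix [ 0.34 -0.22] [-0.12  0.03  1.83  0.    1.28  0.09]
```

View pics/a9.png

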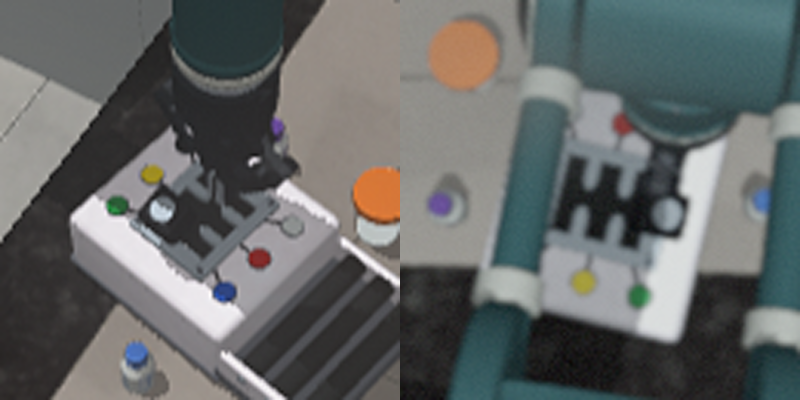

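The knob is in the right column at x ≈ 0 (top crop 668,215). I descend on its far side and start the push toward the operator.

Request:
{"op": "play_rows", "data": {
  "motion": [
    [[0,0,-0.1],[0,0,0]],
    [[0,0,-0.2],[0,0,0]],
    [[0,0,-0.29],[0,0,0]],
    [[0,0,-0.29],[0,0,0]],
    [[-0.04,0.009,-0.29],[0,0,0]],
    [[-0.065,0.014,-0.29],[0,0,0]],
    [[-0.085,0.018,-0.29],[0,0,0]],
    [[-0.102,0.022,-0.29],[0,0,0]],
    [[-0.102,0.022,-0.29],[0,0,0]]
  ]
}}

```text
time: 16.02
tool_pos: [0.5171, -0.0366, 0.1359]
tcp_rot: [-1.564, 0.17, -0.174]
wrist_force: [2.3, -0.2, 1.3]
width: 0.002
```

```bash
python3 -c "
from h import *
tool();knob();crop('a10.png');tool()"
```

```text
t 16.02 tcp [ 0.5171 -0.0366  0.1359] mixer [ 20.8 -46.5] jawyaw -0.219 F [ 2.34 -0.21  1.29] Fmix [2.33 0.3 ] [-0.12  0.05  2.04  0.    1.05  0.1 ]
side knob 0.4 [ -8.8 -47.5] 0.151
top knob 0.39 [-11.6 -45.3] 0.152
t 16.32 tcp [ 0.5171 -0.0367  0.1349] mixer [ 20.8 -46.6] jawyaw -0.219 F [ 1.77 -0.71  2.57] Fmix [ 1.88 -0.31] [-0.12  0.05  2.04 -0.    1.05  0.1 ]
```

View pics/a10.png

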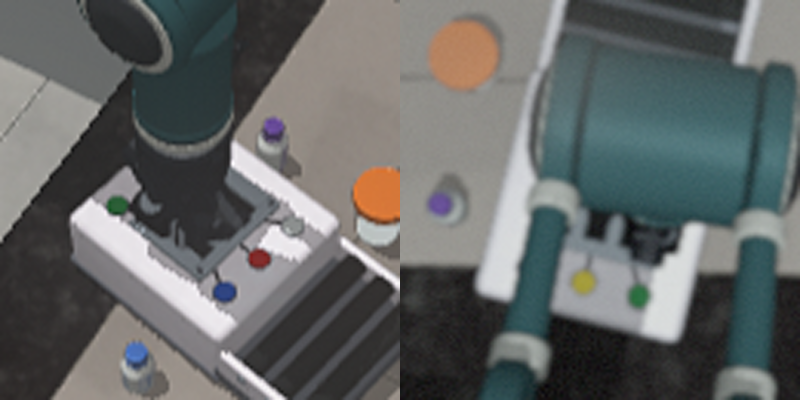

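Request:
{"op": "play_rows", "data": {
  "motion": [
    [[-0.02,0.004,0],[0,0,0]],
    [[-0.038,0.008,0],[0,0,0]],
    [[-0.052,0.012,0],[0,0,0]],
    [[-0.056,0.0125,0],[0,0,0]],
    [[-0.056,0.0125,0],[0,0,0]]
  ]
}}

```text
time: 16.95
tool_pos: [0.4932, -0.0315, 0.1343]
tcp_rot: [-1.564, 0.173, -0.17]
wrist_force: [-0.2, 0.5, 0.4]
width: -0.002
```

```bash
python3 -c "
from h import *
tool();knob();crop('a11.png');tool()"
```

```text
t 16.95 tcp [ 0.4932 -0.0315  0.1343] mixer [ -3.7 -46.7] jawyaw -0.219 F [-0.16  0.5   0.42] Fmix [-0.26  0.45] [-0.11  0.01  2.08 -0.    1.05  0.1 ]
side knob 0.66 [-34.8 -47.1] 0.149
top knob 0.36 [-34.5 -44.8] 0.145
t 17.25 tcp [ 0.494  -0.0317  0.1346] mixer [ -2.8 -46.7] jawyaw -0.219 F [ 0.54 -0.18 -0.11] Fmix [ 0.57 -0.06] [-0.11  0.01  2.08 -0.    1.05  0.1 ]
```

View pics/a11.png

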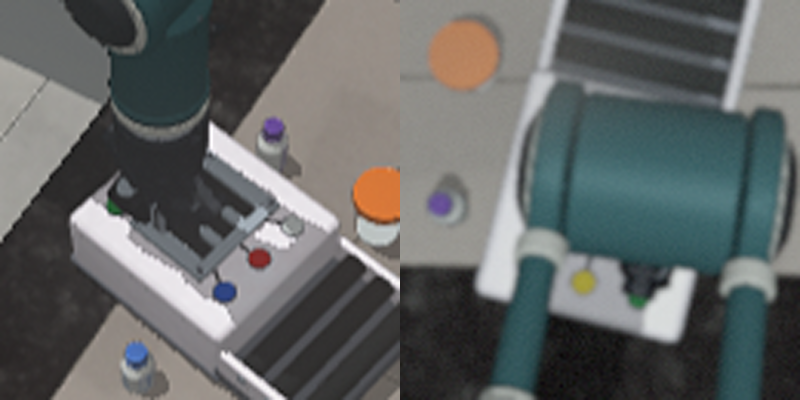

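Knob is at about −35. I push on gently until the end stop shows in the force.

Request:
{"op": "play_rows", "data": {
  "motion": [
    [[-0.008,0.002,0],[0,0,0]],
    [[-0.015,0.003,0],[0,0,0]],
    [[-0.015,0.003,0],[0,0,0]]
  ]
}}

```text
time: 17.62
tool_pos: [0.4898, -0.0306, 0.1355]
tcp_rot: [-1.564, 0.169, -0.175]
wrist_force: [4.5, -1.1, -1.5]
width: 0.003
```

```bash
python3 -c "
from h import *
tool();knob();tool()"
```

```text
t 17.62 tcp [ 0.4898 -0.0306  0.1355] mixer [ -7.2 -46.6] jawyaw -0.219 F [ 4.54 -1.06 -1.51] Fmix [ 4.67 -0.04] [-0.11 -0.01  2.09 -0.    1.05  0.11]
side knob 0.66 [-40.8 -45.5] 0.146
side knob 0.33 [62.8 46.6] 0.095
top knob 0.44 [-36.7 -45.1] 0.142
t 17.82 tcp [ 0.4897 -0.0306  0.1355] mixer [ -7.3 -46.6] jawyaw -0.219 F [ 5.53  0.44 -1.78] Fmix [5.3  1.63] [-0.11 -0.01  2.09 -0.    1.05  0.11]
```

The tool stands about 1.5 mm short of its command with a steady 5 N, so the lever is at the end stop. I retreat and check.

Request:
{"op": "play_rows", "data": {
  "motion": [
    [[0.04,-0.009,0],[0,0,0]],
    [[0.09,-0.02,0.02],[0,0,0]],
    [[0.09,-0.02,0.15],[0,0,0]],
    [[0.09,-0.02,0.3],[0,0,0]],
    [[0.09,-0.15,0.35],[0,0,0]],
    [[0.05,-0.3,0.35],[0,0,0]],
    [[0.0,-0.45,0.35],[0,0,0]],
    [[-0.05,-0.6,0.35],[0,0,0]],
    [[-0.05,-0.6,0.35],[0,0,0]],
    [[-0.05,-0.6,0.35],[0,0,0]]
  ]
}}

```text
time: 19.08
tool_pos: [0.4682, -0.2704, 0.2744]
tcp_rot: [-1.562, 0.174, -0.172]
wrist_force: [-0.5, 0.7, 0.3]
width: -0.004
```

```bash
python3 -c "
from h import *
tool();knob();knob();crop('a12.png')
print(wd((-66,-46)))
for n in ['vial_purple','vial_blue','cup_orange','tape_roll']:
  for x in cams.mark_of('top',n)[:1]: print(n,w('top',x['xyz']).round(3))
tool()"
```

```text
t 19.07 tcp [ 0.4682 -0.2704  0.2744] mixer [  24.1 -285.4] jawyaw -0.22 F [-0.46  0.66  0.35] Fmix [-0.59  0.55] [-0.57 -0.01  1.84  0.    1.32 -0.35]
side knob 0.7 [-39.4 -45.9] 0.146
top knob 0.57 [-38.4 -44.6] 0.143
side knob 0.78 [-36.4 -46. ] 0.149
top knob 0.89 [-34.9 -45.5] 0.146
top knob 0.75 [ 6.9 -1.5] -0.003
[ 0.43255221 -0.01718813]
vial_blue [ 0.519 -0.119  0.001]
cup_orange [0.632 0.136 0.005]
t 19.77 tcp [ 0.4684 -0.2703  0.2749] mixer [  24.2 -285.2] jawyaw -0.219 F [-0.1   0.26  0.36] Fmix [-0.15  0.23] [-0.57 -0.02  1.84 -0.    1.32 -0.35]
```

View pics/a12.png

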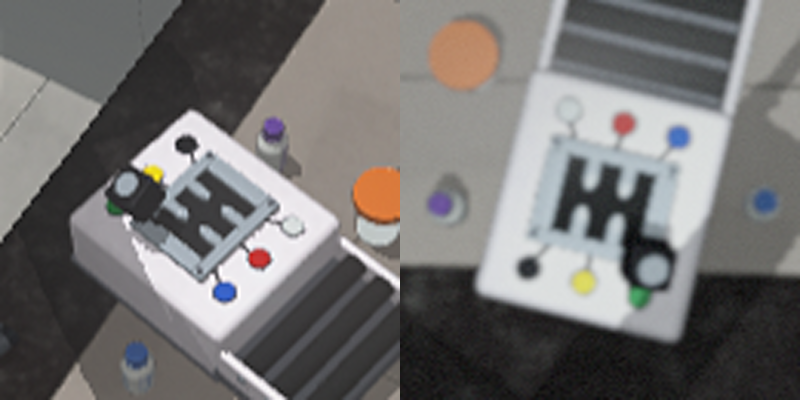

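```bash
python3 -c "
from h import *
print(bot.finish_job())"
```

```text
the job is handed in; nothing more can be done
None
```

The lever is in the green slot (near right), and I have handed the job in. I pushed it only with the shut fingertips, in three moves:

1. From the near side, out of the black slot into the cross channel.
2. From the left, along the channel to the right column.
3. From the far side, home into the green slot.

**Lever position:** at the end of the last push, the tool met a steady force of about 5 N and stood about 1.5 mm short of its command, which I took as the slot's end. With the arm clear, four knob readings averaged x ≈ −37 mm, y ≈ −45.5 mm in the mixer's frame. That is about 29 mm from the green disc, inside the 34 mm limit. Single readings ranged from −35 to −39 mm in x. Both views show the knob beside the green disc.

**Loose things:** the two vials and the cup look unmoved in the before and after pictures. The last network check placed only the blue vial and the cup. It missed the purple vial, which shows in the picture, and the tape roll, which the arm never went near.

**What went off plan:** during the first push, something above the fingertips briefly rested on the knob, with about 10 N upward. I raised the tool by about 10 mm and it did not happen again. The network also gave a few false knob readings, which I discarded after checking the pictures.

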